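Load a heel into the drying jig and lay the retaining bar over it

ROBOT

A 6-joint arm with a two-finger parallel gripper is mounted at the origin on the work surface. World frame = base frame: x ahead of the robot, y to its left, z up, the work surface at z = 0. Lengths are in m, angles in degrees, forces in N, time in s.
With the tool pointing down it reaches from about 0.35 to 0.875 m from the base axis. Payload 4.2 kg.
Tool frame: the origin (TCP) lies on the centre line of the jaws, within the pads' length; the fingertips stand 25 mm ahead of it and the grasp point (between the pads) lies 6 mm ahead of it; z points along the fingers, y is the line along which they close (so a half turn about z gives the same grasp; the last joint's range is limited). The gripper opens to 87 mm and grips with 3 to 60 N. Pads are 19 mm wide; open, the fingers measure 117 mm over their backs; the gripper's body (75 mm by 190 mm) begins 51 mm behind the grasp point.
Start: joints at [80.993, 22.042, 0.453, 0, -68.411, -14.817], TCP at [0.252, 0.572, 0.248] pointing down, gripper open.
Joint ranges: [-179.83, 179.83], [-69.29, 118.12], [-61.27, 80.66], [-181.25, 117.63], [-171.15, -9.14], [-177.46, 177.46]. Speed limits (degrees/s): [159.86, 159.86, 180, 180, 180, 180].

INTERFACE

Orientations are given as a 3x3 rotation matrix whose columns are the frame's x, y, z axes.
In Python, from station import r gives the robot as it stands.
- The arm moves only by the tool move_arm, never from a script. Its argument "series" is a list of rows, each an object with "grip": the opening, from 0 (shut) to 1 (fully open); "xyz": the shift along the tool's x, y, z in mm, a list of three; "angular": the turn, a rotation vector about the tool's x, y, z in rad, a list of three. A call has 1 to 10 rows; each row is the pose to reach, as a shift and turn from the pose commanded when the call began, along the tool's axes at that moment; what a row does not reach only later rows make up. A row lasts 1/10 s, in which the tool goes at most 50 mm and 8.59 degrees, less where a joint would pass 70% of its speed; a pose out of reach is approached as far as the arm can. A call with a gripper value outside its range is refused whole. The fingers move at their own pace and stop on an object; the grip force is fixed at half the most. Time passes only in rows, so rows that repeat a pose let the fingers close. It gives the time, the measured TCP pose, the force, the opening and the grip force at its end, in the units of the state.
- r.sense(): the state, without advancing time (a new reading comes with each control period).
- r.capture(name): name is "side" or "top" or "wrist"; returns a dict with "img" (384x512x3 uint8, red, green, blue), "camera_matrix" (3x3 intrinsics, pixels), "rvec" (rotation vector, rad) and "tvec" (3), from world to camera coordinates, as OpenCV has them; the wrist camera has in their place "hand_eye" (4x4, takes a point from camera to tool coordinates, whose origin is the TCP and whose axes are the flange's). Camera axes: x right, y down, z forward; pixel columns grow to the right and rows downward; lengths in m; the calibration is good to about 2 mm. The wrist camera is an equidistant fisheye: a pixel r from the principal point sees the ray r / f radians off the axis. A picture is of the moment at which its call begins: read the wrist's pose just before it. There is no depth.
- r.finish_job(): hands the job in; it is judged then, once.
The state is a dict: "time_s": time; "joints": joint angles; "joint_velocities": joint speeds; "effort": joint torques, N m; "tcp_pos": TCP position; "ee_rot": TCP orientation; "wrist_force": force on the tool from outside, world axes, zero at the start; "moment": the same for the moment, N m; "gripper_width": opening from 0.0 (shut) to 1.0 (fully open); "gripper_force": force on a finger pad.
Only numpy, scipy, OpenCV 4.12 (cv2) and the standard library are available. Lean on these libraries where they do the work, as an engineer would, in place of code of your own. Each camera call takes 0.05 s, during which the arm holds its last target. There are 200 camera calls.

TASK

Stand the tan shoe heel flat and squarely in the middle of the cork pad of the drying jig and let go of it. Then take the retaining bar by its orange grip, lower it (do not drop it) into the notches of both blue uprights so that it lies level across them over the heel, centred lengthwise, and let go. Leave the black heel, the green tin and the tools where they are.

Things in the scene. Friction and masses are not known exactly. Their poses are not given: they have to be found in the camera images.
- jig: Drying jig, fixed; place and yaw vary. Plywood base 100 (x) x 260 (y) x 12 mm with a cork pad in its middle. At y = +115 and -115 mm stand blue uprights, 66 (x) x 20 mm (y), each with a notch in its top, open upward and through along y: 42 mm wide (x), floor 55 mm and cheek tops 75 mm above the bench. Origin: centre of the base's underside; z up, y along the line of the uprights.
- pad_centre (a point): Centre of the top face of the jig's cork pad (80 x 80 mm, top 16 mm above the bench), axes as the jig's.
- notch_left (a point): Centre of the notch floor of the upright at the jig's +y end, axes as the jig's.
- notch_right (a point): Centre of the notch floor of the upright at the jig's -y end, axes as the jig's.
- heel: Tan rubber heel, loose on the bench: D-shaped block 56 mm long (x), 50 wide (y), 36 high, about 80 g. The sides facing +y and -y are flat and parallel from x = -28 to +3 mm, the -x end is flat, the +x end round (radius 25 mm about x = +3 mm). Origin: middle of its length and width, on the underside; z up.
- bar: Retaining bar, loose, lying flat left or right of the jig: aluminium flat 280 mm long (y) x 30 wide (x) x 10 thick; orange grip block mid-top, 70 mm long (y) x 22 wide (x), from 10 to 44 mm above the underside. About 280 g, symmetrical, either way round will do. Origin: middle of the underside; z up. Laid in the notches it clears a heel on the pad by 3 mm.
- heel_black: Bystander, to be left where it is. A black rubber heel of the same shape and size as the tan one; the two may have changed places.
- hammer: Bystander, to be left where it is. Hammer lying on the bench, 260 mm long, on the side of the jig where the bar is not. Origin near its middle, handle to its -x.
- tin: Bystander, to be left where it is. Flat green polish tin, 70 mm diameter, 24 mm high, between the robot and the heels. Origin: centre of its underside.
- brush: Bystander, to be left where it is. Brush lying on the bench beyond the jig, about along y. Origin near its middle.
- screwdriver: Bystander, to be left where it is. Screwdriver with a red handle lying at the right of the bench. Origin near its middle.
There are look-alikes about, which are no part of the job. There is more than one size of the heel; the one meant has the size given above.

How it is judged (in metres and radians):
On the way, in this order (a step that is already met when the one before it is completed fails the run):
1. the tan heel stands flat and square on the middle of the cork pad, released (x of heel in the frame of pad_centre between -0.014 and 0.014 m and y of heel in the frame of pad_centre between -0.014 and 0.014 m and z of heel in the frame of pad_centre between -0.003 and 0.003 m and angle between heel's own z axis and vertical below 0.1 rad and (angle between the x axis of heel and the x axis of jig, either way round below 0.26 rad or angle between the x axis of heel and the y axis of jig, either way round below 0.26 rad) and contact force between the fingers and heel below 0.05 N and linear speed of heel below 0.02 m/s), for 0.2 s.
2. the bar, still held, is lowered in line with both notches until its underside is within 15 mm of their floors (x of bar in the frame of jig between -0.009 and 0.009 m and y of bar in the frame of jig between -0.016 and 0.016 m and angle between the y axis of bar and the y axis of jig, either way round below 0.12 rad and z of bar in the frame of jig below 0.07 m and contact force between the fingers and bar above 0.3 N), for 0.02 s.
At the end, for the whole second after the job is handed in: Tan heel flat on the cork pad, within 14 mm of its centre on each jig axis, square within 0.26 rad (any quarter turn). Bar down in both notches (height 3 mm, level 0.05 rad), within 9 mm across and 16 mm along of the jig's middle, in line within 0.12 rad. Both released, at rest (all of step 1 and x of bar in the frame of jig between -0.009 and 0.009 m and y of bar in the frame of jig between -0.016 and 0.016 m and angle between the y axis of bar and the y axis of jig, either way round below 0.12 rad and z of bar in the frame of jig between 0.052 and 0.058 m and angle between bar's own z axis and vertical below 0.05 rad and contact force between the fingers and bar below 0.05 N and linear speed of bar below 0.02 m/s); the robot touches nothing.
It fails at once if the black heel is moved more than 30 mm (distance of heel_black from where it was at the start of the episode above 0.03 m).
It fails at once if a tool (hammer, brush, screwdriver) is moved more than 30 mm (distance of any of hammer, brush, screwdriver from where it was at the start of the episode above 0.03 m).
It fails at once if the green tin is moved more than 30 mm (distance of tin from where it was at the start of the episode above 0.03 m).
It also fails if it takes over 64 s, if anything falls off the work surface, if the arm or the gripper's body presses on something with over 40 N, if the wrist force passes 120 N, or if a joint passes its speed limit or range.

## Working session

There is one attempt and no reset: what is moved stays moved. The work goes in short steps, Python scripts to look and compute and a tool call to move; the robot and the scene stay as the last step left them, time stands still between calls to the robot, and variables do not carry over. Pictures are saved under pics/ and viewed, at most 10 in all, crops included, and the job is handed in when it is done.

Besides the shell and the picture viewer there is one more tool, called after "Emit:" as name([rows], argument=value, ...), one row to a line, values as JSON. move_arm: Moves the arm, as the interface text tells. Its arguments: {"type":"object","properties":{"series":{"type":"array"}},"required":["series"]}

```bash
mkdir -p pics; ls
python3 - <<'E'
from station import r
import cv2,pickle
s=r.sense(); print(s['time_s'],s['tcp_pos'],s['ee_rot'],s['gripper_width'])
d={}
for n in ('top','side'):
    c=r.capture(n); d[n]=c
    cv2.imwrite(f'pics/{n}.png',cv2.resize(c['img'][:,:,::-1],None,fx=1.5,fy=1.5,interpolation=cv2.INTER_CUBIC))
    print(n,c['camera_matrix'],c['rvec'],c['tvec'])
pickle.dump(d,open('cams.pkl','wb'))
E
```

```text
pics
0.0 [0.25220411 0.57125409 0.24646836] [[ 9.14729482e-01 -4.04066007e-01 -7.97980502e-04]
 [-4.04066787e-01 -9.14727311e-01 -1.99448823e-03]
 [ 7.59703340e-05  2.14685460e-03 -9.99997693e-01]] 0.99769157609484
top [[371.98766153   0.         257.0745722 ]
 [  0.         371.98766153 194.10299448]
 [  0.           0.           1.        ]] [ 2.14795602 -2.11293945  0.1688829 ] [-0.07190069  0.5482814   1.06450167]
side [[384.95640121   0.         256.11305963]
 [  0.         384.95640121 190.77565305]
 [  0.           0.           1.        ]] [ 0.18991641 -2.74895473  1.36062226] [0.52096931 0.11287654 0.95832737]
```

View pics/top.png

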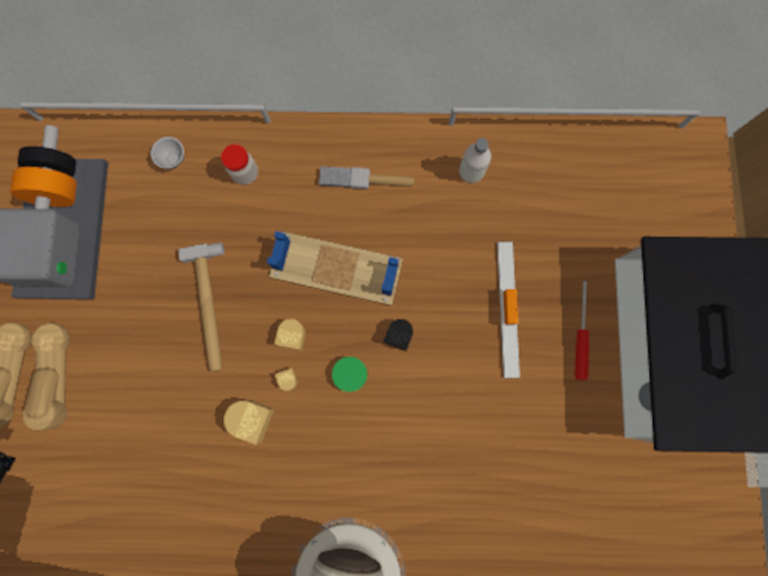

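View pics/side.png

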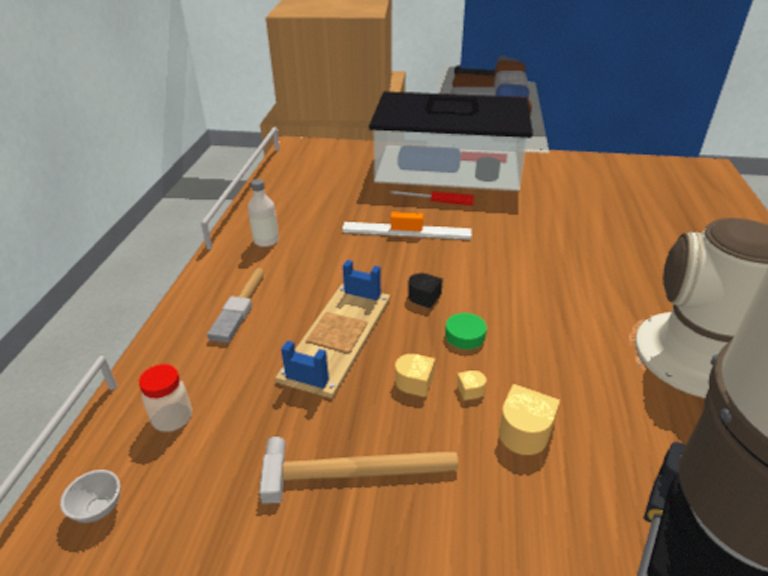

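Top view (768x576 picture): three tan heels, at (290,334), (286,379) and (248,422). The black heel is at (398,334) and the tin at (350,374). The jig runs from (280,250) to (391,276), and the bar from (506,243) to (512,377) with its grip at (511,307). The heel at (290,334) looks the same size as the black one; the other two look smaller and larger. I'll measure all of them and check in a crop.

```bash
cat > h.py <<'E'
import numpy as np, cv2, pickle
def plane(c,uv,z):
    R=cv2.Rodrigues(c['rvec'])[0]; t=np.ravel(c['tvec'])
    p=cv2.undistortPoints(np.float64(uv).reshape(-1,1,2),c['camera_matrix'],None).reshape(-1,2)
    d=np.c_[p,np.ones(len(p))]@R; o=-R.T@t
    return (o+d*((z-o[2])/d[:,2])[:,None])
def proj(c,P): return cv2.projectPoints(np.float64(P),c['rvec'],c['tvec'],c['camera_matrix'],None)[0].reshape(-1,2)
def blob(c,lo,hi,seed):  # mask of the colour component containing/nearest seed
    m=cv2.inRange(cv2.cvtColor(c['img'],cv2.COLOR_RGB2HSV),lo,hi)
    n,l,s,ce=cv2.connectedComponentsWithStats(m)
    i=min((i for i in range(1,n) if s[i,4]>8),key=lambda i:np.hypot(*(ce[i]-seed)))
    return (l==i).astype(np.uint8)
E
python3 - <<'E'
from h import *
d=pickle.load(open('cams.pkl','rb')); c=d['top']
hsv=cv2.cvtColor(c['img'],cv2.COLOR_RGB2HSV)
for n,p in dict(A=(290,334),B=(286,379),C=(248,422),black=(398,334),wood=(330,450),blue=(281,245),orange=(511,307),ply=(300,280),cork=(335,265)).items():
    print(n,hsv[int(p[1]/1.5),int(p[0]/1.5)],plane(c,np.array(p)/1.5,0.036 if len(n)<2 else .0)[0].round(3))
pts={'bar_ends':([(506,243),(512,377)],.01),'grip':([(511,307)],.044),'upr':([(280,238),(391,262)],.075),'jigcorners':([(286,232),(402,258),(393,303),(269,276)],.012),'cork':([(322,244),(359,252),(351,290),(312,282)],.016),'tin':([(350,374)],.024),'hammer':([(205,255),(213,368)],.015)}
for k,(p,z) in pts.items(): print(k,plane(c,np.array(p)/1.5,z).round(3).tolist())
for n,p,hh in (('A',(290,334),.036),('B',(286,379),.02),('C',(248,422),.05)):
    for cc,q in ((c,np.array(p)/1.5),):
        m=blob(cc,(15,60,130),(32,190,255),q); k=cv2.findContours(m,0,2)[0][0]
        print(n,m.sum(),cv2.minAreaRect(np.float32(plane(cc,k.reshape(-1,2),hh)[:,:2]*1000)))
im=c['img'][130:310,130:370,::-1]
cv2.imwrite('pics/crop.png',cv2.resize(im,(800,600),interpolation=cv2.INTER_CUBIC))
E
```

```text
A [ 22 114 205] [0.462 0.125 0.036]
B [ 22 111 206] [0.374 0.129 0.036]
C [ 22 110 209] [0.29  0.199 0.036]
black [ 0  0 35] [ 0.469 -0.089  0.   ]
wood [ 14 156 134] [0.237 0.042 0.   ]
blue [107 177 127] [0.652 0.159 0.   ]
orange [ 16 233 206] [ 0.528 -0.321  0.   ]
ply [ 19  94 177] [0.578 0.116 0.   ]
cork [ 16 123 159] [0.611 0.044 0.   ]
bar_ends [[0.661, -0.311, 0.01], [0.385, -0.318, 0.01]]
grip [[0.522, -0.312, 0.044]]
upr [[0.647, 0.147, 0.075], [0.602, -0.073, 0.075]]
jigcorners [[0.677, 0.148, 0.012], [0.625, -0.095, 0.012], [0.531, -0.078, 0.012], [0.583, 0.179, 0.012]]
cork [[0.651, 0.071, 0.016], [0.636, -0.006, 0.016], [0.556, 0.008, 0.016], [0.571, 0.089, 0.016]]
tin [[0.386, 0.005, 0.024]]
hammer [[0.625, 0.313, 0.015], [0.393, 0.28, 0.015]]
A 384 ((463.07562255859375, 125.17205047607422), (68.08917236328125, 62.50828170776367), 87.1608657836914)
B 350 ((363.904296875, 95.6768798828125), (122.86293029785156, 70.29887390136719), 84.95535278320312)
C 940 ((295.8642578125, 165.29470825195312), (106.28941345214844, 157.46585083007812), 1.0202462673187256)
```

View pics/crop.png

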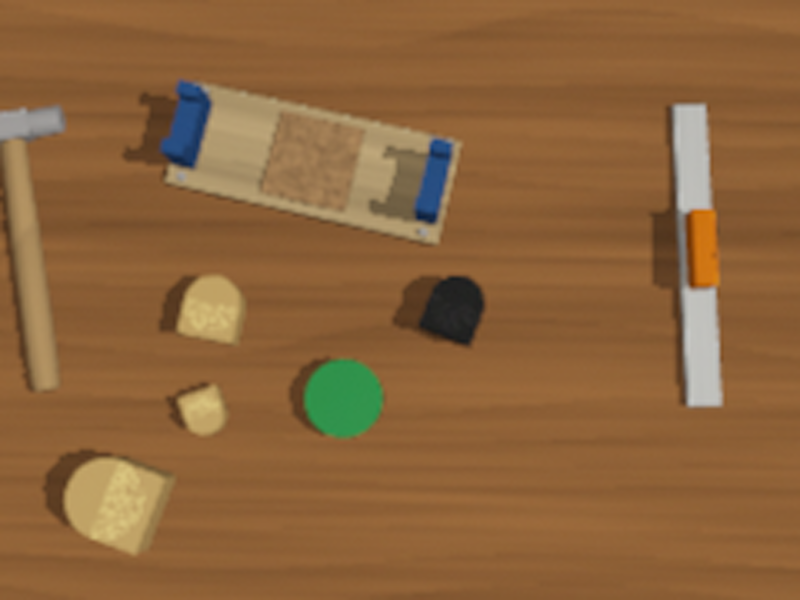

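Confirmed in the crop: A at (210,310) is the tan heel of the given size. B at (203,410) is too small and C at (118,505) too big. A matches the black heel at (453,310). Next, move above A.

Emit:
move_arm([
  {"grip": 1,"xyz": [374,325,0],"angular": [0,0,-0.22]},
  {"grip": 1,"xyz": [374,325,0],"angular": [0,0,-0.22]},
  {"grip": 1,"xyz": [374,325,0],"angular": [0,0,-0.22]},
  {"grip": 1,"xyz": [374,325,0],"angular": [0,0,-0.22]},
  {"grip": 1,"xyz": [374,325,0],"angular": [0,0,-0.22]},
  {"grip": 1,"xyz": [374,325,0],"angular": [0,0,-0.22]},
  {"grip": 1,"xyz": [374,325,0],"angular": [0,0,-0.22]},
  {"grip": 1,"xyz": [374,325,0],"angular": [0,0,-0.22]},
  {"grip": 1,"xyz": [374,325,0],"angular": [0,0,-0.22]},
  {"grip": 1,"xyz": [374,325,0],"angular": [0,0,-0.22]},
])

```text
time_s: 1.1
tcp_pos: [0.4635, 0.1211, 0.2475]
ee_rot: [[0.981, -0.195, -0.0], [-0.195, -0.981, -0.0], [-0.0, 0.0, -1.0]]
wrist_force: [0.9, 0.4, -0.7]
gripper_width: 0.999
gripper_force: 0.0
```

Emit:
move_arm([
  {"grip": 1,"xyz": [0,0,0],"angular": [0,0,0]},
  {"grip": 1,"xyz": [0,0,0],"angular": [0,0,0]},
  {"grip": 1,"xyz": [0,0,0],"angular": [0,0,0]},
])

```text
time_s: 1.4
tcp_pos: [0.463, 0.1238, 0.2474]
ee_rot: [[0.981, -0.194, -0.0], [-0.194, -0.981, -0.0], [-0.0, 0.0, -1.0]]
wrist_force: [1.2, 0.8, 0.3]
gripper_width: 0.998
gripper_force: 0.0
```

Run:
```python
from station import r
import cv2,pickle
s=r.sense(); c=r.capture('wrist'); pickle.dump((s,c),open('w1.pkl','wb'))
print(s['time_s'],s['tcp_pos'],s['ee_rot'],c['camera_matrix'],c['hand_eye'])
cv2.imwrite('pics/w1.png',cv2.resize(c['img'][:,:,::-1],None,fx=1.5,fy=1.5,interpolation=cv2.INTER_CUBIC))
```

```text
1.4 [0.46300698 0.12380597 0.24735863] [[ 9.80999329e-01 -1.94010739e-01 -3.87549541e-04]
 [-1.94010757e-01 -9.80999402e-01 -8.80579422e-06]
 [-3.78477450e-04  8.38272582e-05 -9.99999925e-01]] [[297.31863964   0.         250.9775228 ]
 [  0.         297.31863964 187.55789384]
 [  0.           0.           1.        ]] [[-1.26497133e-03 -9.57708936e-01 -2.87735980e-01  7.89236786e-02]
 [ 9.99999171e-01 -1.14253064e-03 -5.93455426e-04 -6.64020681e-04]
 [ 2.39610392e-04 -2.87736493e-01  9.57709587e-01 -1.39002190e-01]
 [ 0.00000000e+00  0.00000000e+00  0.00000000e+00  1.00000000e+00]]
```

View pics/w1.png

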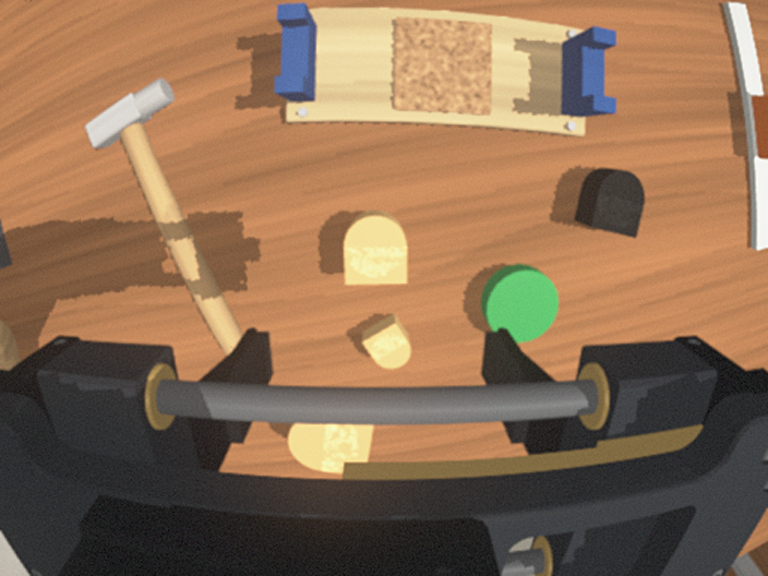

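Wrist view (768x576): the heel's flat end has its top corners at about (345,284) and (407,284), and its sides run upright at x=345 and x=407. The cork corners are at (393,18), (490,20), (491,115) and (393,111). Refining from these.

```bash
cat >> h.py <<'E'
def wplane(s,c,uv,z):
    p=cv2.fisheye.undistortPoints(np.float64(uv).reshape(-1,1,2),c['camera_matrix'],np.zeros(4)).reshape(-1,2)
    H=np.array(c['hand_eye']); R=np.array(s['ee_rot'])
    d=np.c_[p,np.ones(len(p))]@H[:3,:3].T@R.T; o=R@H[:3,3]+np.array(s['tcp_pos'])
    return o+d*((z-o[2])/d[:,2])[:,None]
def wproj(s,c,P):
    H=np.array(c['hand_eye']); R=np.array(s['ee_rot'])
    X=((np.float64(P)-s['tcp_pos'])@R-H[:3,3])@H[:3,:3]
    return cv2.fisheye.distortPoints((X[:,:2]/X[:,2:]).reshape(-1,1,2),c['camera_matrix'],np.zeros(4)).reshape(-1,2)
E
python3 - <<'E'
from h import *
s,c=pickle.load(open('w1.pkl','rb'))
a=wplane(s,c,np.array([(345,284),(407,284),(345,255),(407,255)])/1.5,.036)[:,:2]
e=a[0]-a[1]; print('heel corners',a.round(4).tolist(),'width',np.linalg.norm(e)); yaw=np.arctan2(-e[0],e[1]); X=np.array([np.cos(yaw),np.sin(yaw)])
print('yaw',np.degrees(yaw),'centre',(a[:2].mean(0)+.028*X).round(4))
k=wplane(s,c,np.array([(393,18),(490,20),(491,114),(393,111)])/1.5,.016)[:,:2]; print(k.round(4).tolist(),'cork centre',k.mean(0), [np.linalg.norm(k[i]-k[i-1]).round(4) for i in range(4)])
y=k[0]+k[3]-k[1]-k[2]; print('jig yaw',np.degrees(np.arctan2(-y[0],y[1])))
ct=pickle.load(open('cams.pkl','rb'))['top']
# top view refine: blue masks
hs=cv2.cvtColor(c['img'],cv2.COLOR_RGB2HSV)
t=plane(ct,np.array([(322,244),(359,252),(351,290),(312,282)])/1.5,.016).mean(0); print('top cork',t)
E
```

```text
heel corners [[0.4401, 0.1556], [0.4301, 0.1056], [0.464, 0.1504], [0.4542, 0.1012]] width 0.05103410880506711
yaw -11.256437001198679 centre [0.4625 0.1251]
[[0.6497, 0.0737], [0.6368, -0.0068], [0.5552, 0.0092], [0.5707, 0.0895]] cork centre [0.60311261 0.041393  ] [np.float64(0.0806), np.float64(0.0815), np.float64(0.0831), np.float64(0.0818)]
jig yaw -10.038986743158027
top cork [0.60342435 0.04045277 0.016     ]
```

Emit:
move_arm([
  {"grip": 1,"xyz": [-9,-1,45],"angular": [0,0,0]},
  {"grip": 1,"xyz": [-9,-1,90],"angular": [0,0,0]},
  {"grip": 1,"xyz": [-9,-1,135],"angular": [0,0,0]},
  {"grip": 1,"xyz": [-9,-1,170],"angular": [0,0,0]},
  {"grip": 1,"xyz": [-9,-1,195],"angular": [0,0,0]},
  {"grip": 1,"xyz": [-9,-1,210],"angular": [0,0,0]},
  {"grip": 1,"xyz": [-9,-1,217],"angular": [0,0,0]},
  {"grip": 1,"xyz": [-9,-1,217],"angular": [0,0,0]},
  {"grip": 1,"xyz": [-9,-1,217],"angular": [0,0,0]},
])

```text
time_s: 2.35
tcp_pos: [0.4551, 0.127, 0.0312]
ee_rot: [[0.981, -0.193, 0.001], [-0.193, -0.981, 0.001], [0.001, -0.001, -1.0]]
wrist_force: [-0.3, 0.7, -0.2]
gripper_width: 1.005
gripper_force: 0.0
```

Emit:
move_arm([
  {"grip": 0,"xyz": [0,0,0],"angular": [0,0,0]},
  {"grip": 0,"xyz": [0,0,0],"angular": [0,0,0]},
  {"grip": 0,"xyz": [0,0,0],"angular": [0,0,0]},
  {"grip": 0,"xyz": [0,0,0],"angular": [0,0,0]},
  {"grip": 0,"xyz": [0,0,0],"angular": [0,0,0]},
  {"grip": 0,"xyz": [0,0,0],"angular": [0,0,0]},
  {"grip": 0,"xyz": [0,0,0],"angular": [0,0,0]},
  {"grip": 0,"xyz": [0,0,0],"angular": [0,0,0]},
])

```text
time_s: 3.15
tcp_pos: [0.4547, 0.1261, 0.0307]
ee_rot: [[0.981, -0.195, 0.0], [-0.195, -0.981, 0.0], [0.0, -0.0, -1.0]]
wrist_force: [-0.5, -0.0, 1.8]
gripper_width: 0.574
gripper_force: 30.0
```

Emit:
move_arm([
  {"grip": 0,"xyz": [0,0,-30],"angular": [0,0,0]},
  {"grip": 0,"xyz": [0,0,-65],"angular": [0,0,0]},
  {"grip": 0,"xyz": [10,4,-90],"angular": [0,0,0]},
  {"grip": 0,"xyz": [45,16,-90],"angular": [0,0,-0.02]},
  {"grip": 0,"xyz": [85,30,-90],"angular": [0,0,-0.02]},
  {"grip": 0,"xyz": [125,44,-90],"angular": [0,0,-0.02]},
  {"grip": 0,"xyz": [150,54,-90],"angular": [0,0,-0.02]},
  {"grip": 0,"xyz": [154,55,-80],"angular": [0,0,-0.02]},
  {"grip": 0,"xyz": [154,55,-65],"angular": [0,0,-0.02]},
  {"grip": 0,"xyz": [154,55,-65],"angular": [0,0,-0.02]},
])

```text
time_s: 4.15
tcp_pos: [0.5925, 0.0417, 0.0925]
ee_rot: [[0.984, -0.176, -0.007], [-0.176, -0.984, -0.001], [-0.006, 0.002, -1.0]]
wrist_force: [-1.5, -0.4, -1.6]
gripper_width: 0.572
gripper_force: 30.0
```

Run:
```python
from station import r
import cv2,pickle
s=r.sense(); c=r.capture('wrist'); pickle.dump((s,c),open('w2.pkl','wb'))
print(s['time_s'],s['tcp_pos'],s['wrist_force'],s['gripper_width'])
cv2.imwrite('pics/w2.png',cv2.resize(c['img'][:,:,::-1],None,fx=1.5,fy=1.5,interpolation=cv2.INTER_CUBIC))
```

```text
4.15 [0.59246655 0.04165766 0.09250633] [-1.50572115 -0.40520126 -1.6316831 ] 0.5715172525145215
```

View pics/w2.png

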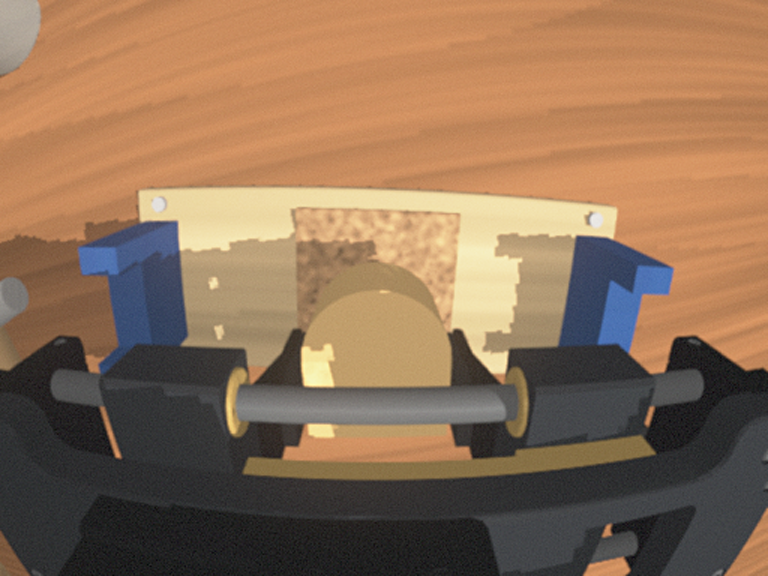

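The heel is held over the pad. Far cork corners at (296,208) and (460,214), far inner upright corners at (178,222) and (575,238), far base corners at (140,190) and (616,208). Fitting the jig pose from these.

Run:
```python
from h import *
from scipy.optimize import least_squares
D=[]
for f in ('w1','w2'): D.append(pickle.load(open(f+'.pkl','rb')))
m1=np.array([(40,40,16),(40,-40,16),(-40,-40,16),(-40,40,16)])/1e3; u1=np.array([(393,18),(490,20),(491,114),(393,111)])/1.5
m2=np.array([(40,40,16),(40,-40,16),(33,105,75),(33,-105,75),(50,130,12),(50,-130,12)])/1e3; u2=np.array([(296,208),(460,214),(178,222),(575,238),(140,190),(616,208)])/1.5
def T(q,m): a=q[2]; return m@np.array([[np.cos(a),np.sin(a),0],[-np.sin(a),np.cos(a),0],[0,0,1]])+[q[0],q[1],0]
for w in ((1,1),(1,0),(0,1)):
    g=lambda q:np.r_[w[0]*(wproj(*D[0],T(q,m1))-u1).ravel(),w[1]*(wproj(*D[1],T(q,m2))-u2).ravel()]
    o=least_squares(g,[.603,.041,-.175],loss='soft_l1',x_scale=[.1,.1,1]); print(w,o.x,np.degrees(o.x[2]),g(o.x).round(1)[-12:])
```

```text
(1, 1) [ 0.60263616  0.04112251 -0.21284694] -12.195231146719497 [  0.2  -0.3  -0.4  -0.5 -40.3  16.2  39.9  16.9  -1.6  -0.5   0.5  -1.6]
(1, 0) [ 0.60280781  0.04151684 -0.18752348] -10.744304149451306 [-0.  0. -0. -0. -0.  0.  0.  0. -0.  0. -0. -0.]
(0, 1) [ 0.6026067   0.04109468 -0.21693592] -12.429512879621777 [  0.4  -0.4  -0.2  -0.3 -40.2  15.5  40.   17.7  -1.4  -1.2   0.7  -0.9]
```

Emit:
move_arm([
  {"grip": 0,"xyz": [0,0,15],"angular": [0,0,0.03]},
  {"grip": 0,"xyz": [0,0,28],"angular": [0,0,0.03]},
  {"grip": 0,"xyz": [0,0,38],"angular": [0,0,0.03]},
  {"grip": 0,"xyz": [0,0,44],"angular": [0,0,0.03]},
  {"grip": 0,"xyz": [0,0,47],"angular": [0,0,0.03]},
  {"grip": 0,"xyz": [0,0,48],"angular": [0,0,0.03]},
  {"grip": 0,"xyz": [0,0,48.5],"angular": [0,0,0.03]},
  {"grip": 0,"xyz": [0,0,48.5],"angular": [0,0,0.03]},
])

```text
time_s: 5.0
tcp_pos: [0.5953, 0.0423, 0.0474]
ee_rot: [[0.979, -0.204, 0.001], [-0.204, -0.979, 0.0], [0.001, -0.0, -1.0]]
wrist_force: [-0.3, -0.6, 0.1]
gripper_width: 0.574
gripper_force: 30.0
```

Emit:
move_arm([
  {"grip": 0,"xyz": [0,0,0.7],"angular": [0,0,0]},
  {"grip": 0,"xyz": [0,0,0.7],"angular": [0,0,0]},
  {"grip": 1,"xyz": [0,0,0.7],"angular": [0,0,0]},
  {"grip": 1,"xyz": [0,0,0.7],"angular": [0,0,0]},
  {"grip": 1,"xyz": [0,0,0.7],"angular": [0,0,0]},
  {"grip": 1,"xyz": [0,0,0.7],"angular": [0,0,0]},
  {"grip": 1,"xyz": [0,0,0.7],"angular": [0,0,0]},
  {"grip": 1,"xyz": [0,0,0.7],"angular": [0,0,0]},
])

```text
time_s: 5.8
tcp_pos: [0.595, 0.0422, 0.0463]
ee_rot: [[0.979, -0.204, -0.0], [-0.204, -0.979, -0.0], [-0.0, 0.0, -1.0]]
wrist_force: [-0.1, 0.8, -0.8]
gripper_width: 0.974
gripper_force: 0.0
```

Emit:
move_arm([
  {"grip": 1,"xyz": [0,0,-30],"angular": [0,0,0]},
  {"grip": 1,"xyz": [0,0,-70],"angular": [0,0,0]},
  {"grip": 1,"xyz": [0,0,-120],"angular": [0,0,0]},
  {"grip": 1,"xyz": [-20,0,-160],"angular": [0,0,0]},
  {"grip": 1,"xyz": [-50,0,-200],"angular": [0,0,0]},
  {"grip": 1,"xyz": [-60,0,-200],"angular": [0,0,0]},
  {"grip": 1,"xyz": [-60,0,-200],"angular": [0,0,0]},
  {"grip": 1,"xyz": [-60,0,-200],"angular": [0,0,0]},
])

```text
time_s: 6.6
tcp_pos: [0.5359, 0.0544, 0.2454]
ee_rot: [[0.979, -0.204, -0.002], [-0.204, -0.979, -0.0], [-0.001, 0.001, -1.0]]
wrist_force: [-0.4, 0.3, -0.6]
gripper_width: 0.998
gripper_force: 0.0
```

Run:
```python
from station import r
import cv2,pickle
s=r.sense(); c=r.capture('wrist'); pickle.dump((s,c),open('w3.pkl','wb'))
print(s['time_s'],s['tcp_pos'],s['ee_rot'])
cv2.imwrite('pics/w3.png',cv2.resize(c['img'][:,:,::-1],None,fx=1.5,fy=1.5,interpolation=cv2.INTER_CUBIC))
```

```text
6.6 [0.53588495 0.05437634 0.24538843] [[ 9.78919010e-01 -2.04242854e-01 -1.55848597e-03]
 [-2.04243573e-01 -9.78920050e-01 -3.15266509e-04]
 [-1.46124223e-03  6.26931121e-04 -9.99998736e-01]]
```

View pics/w3.png

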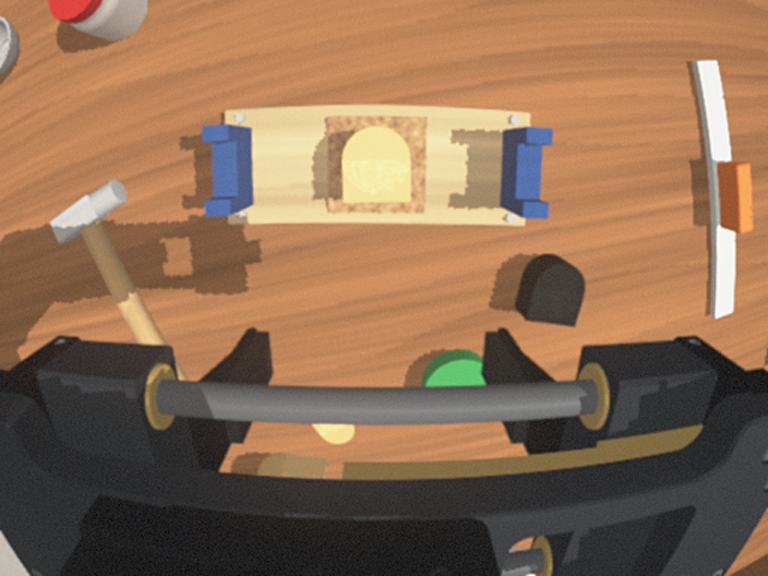

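The heel stands on the cork at (377,165). Cork corners are at (328,117), (426,118), (425,213) and (328,211). Outer upright top corners are at (203,127), (206,216), (552,129) and (548,217). Next, check the jig and heel, then locate the bar (grip at (735,197)).

Run:
```python
from h import *
from scipy.optimize import least_squares
s,c=pickle.load(open('w3.pkl','rb'))
m=np.array([(40,40,16),(40,-40,16),(-40,-40,16),(-40,40,16),(33,125,75),(-33,125,75),(33,-125,75),(-33,-125,75)])/1e3
u=np.array([(328,117),(426,118),(425,213),(328,211),(203,127),(206,216),(552,129),(548,217)])/1.5
def T(q,m): a=q[2]; return m@np.array([[np.cos(a),np.sin(a),0],[-np.sin(a),np.cos(a),0],[0,0,1]])+[q[0],q[1],0]
g=lambda q:(wproj(s,c,T(q,m))-u).ravel()
o=least_squares(g,[.603,.041,-.2],loss='soft_l1',x_scale=[.1,.1,1]); print('jig',o.x,np.degrees(o.x[2]),g(o.x).round(1))
a=wplane(s,c,np.array([(342,204),(411,204)])/1.5,.052)[:,:2]; e=a[0]-a[1]; yw=np.arctan2(-e[0],e[1])
h=a.mean(0)+.028*np.array([np.cos(yw),np.sin(yw)]); q=o.x
R=np.array([[np.cos(q[2]),np.sin(q[2])],[-np.sin(q[2]),np.cos(q[2])]]); print('heel in jig mm',R@(h-q[:2])*1e3,np.degrees(yw-q[2]),np.linalg.norm(e))
b=wplane(s,c,np.array([(705,61),(721,317)])/1.5,.01); print('bar ends',b,b.mean(0))
```

```text
jig [ 0.60223135  0.04070509 -0.21208733] -12.151708673218382 [ 0.  -0.5  0.3 -0.8 -0.2 -0.1  0.5  0.9 -0.2 -0.3  0.3  0.3 -0.1 -0.3
 -0.6  0.8]
heel in jig mm [-0.5464037   0.43591153] 0.2919114401760156 0.05162021565914078
bar ends [[ 0.66141616 -0.30883083  0.01      ]
 [ 0.38001315 -0.31514191  0.01      ]] [ 0.52071465 -0.31198637  0.01      ]
```

The heel is within 1 mm and 0.3° of the pad centre. The jig is at (0.6023, 0.0408) with yaw -12.15°. Moving above the bar.

Emit:
move_arm([
  {"grip": 1,"xyz": [60,363,0],"angular": [0,0,-0.229]},
  {"grip": 1,"xyz": [60,363,0],"angular": [0,0,-0.229]},
  {"grip": 1,"xyz": [60,363,0],"angular": [0,0,-0.229]},
  {"grip": 1,"xyz": [60,363,0],"angular": [0,0,-0.229]},
  {"grip": 1,"xyz": [60,363,0],"angular": [0,0,-0.229]},
  {"grip": 1,"xyz": [60,363,0],"angular": [0,0,-0.229]},
  {"grip": 1,"xyz": [60,363,0],"angular": [0,0,-0.229]},
  {"grip": 1,"xyz": [60,363,0],"angular": [0,0,-0.229]},
  {"grip": 1,"xyz": [60,363,0],"angular": [0,0,-0.229]},
  {"grip": 1,"xyz": [60,363,0],"angular": [0,0,-0.229]},
])

```text
time_s: 7.65
tcp_pos: [0.5205, -0.3137, 0.2441]
ee_rot: [[1.0, 0.021, -0.003], [0.021, -1.0, 0.001], [-0.003, -0.001, -1.0]]
wrist_force: [-0.0, 0.5, -0.9]
gripper_width: 1.004
gripper_force: 0.0
```

Emit:
move_arm([
  {"grip": 1,"xyz": [0,0,0],"angular": [0,0,0]},
  {"grip": 1,"xyz": [0,0,0],"angular": [0,0,0]},
])

```text
time_s: 7.85
tcp_pos: [0.5211, -0.3121, 0.2461]
ee_rot: [[1.0, 0.025, -0.001], [0.025, -1.0, 0.0], [-0.001, -0.0, -1.0]]
wrist_force: [0.5, 0.2, 0.6]
gripper_width: 0.997
gripper_force: 0.0
```

Run:
```python
from station import r
import cv2,pickle
s=r.sense(); c=r.capture('wrist'); pickle.dump((s,c),open('w4.pkl','wb'))
print(s['time_s'],s['tcp_pos'],s['ee_rot'],s['joints'])
cv2.imwrite('pics/w4.png',cv2.resize(c['img'][:,:,::-1],None,fx=1.5,fy=1.5,interpolation=cv2.INTER_CUBIC))
```

```text
7.85 [ 0.52112506 -0.31209181  0.24608502] [[ 9.99690225e-01  2.48826157e-02 -5.57131324e-04]
 [ 2.48827488e-02 -9.99690349e-01  2.33177487e-04]
 [-5.51156742e-04 -2.46968214e-04 -9.99999818e-01]] [-1.56660171e+01  2.04064607e+01 -2.25149586e+00 -4.59790435e-03
 -6.73763866e+01  1.07093607e+02]
```

View pics/w4.png

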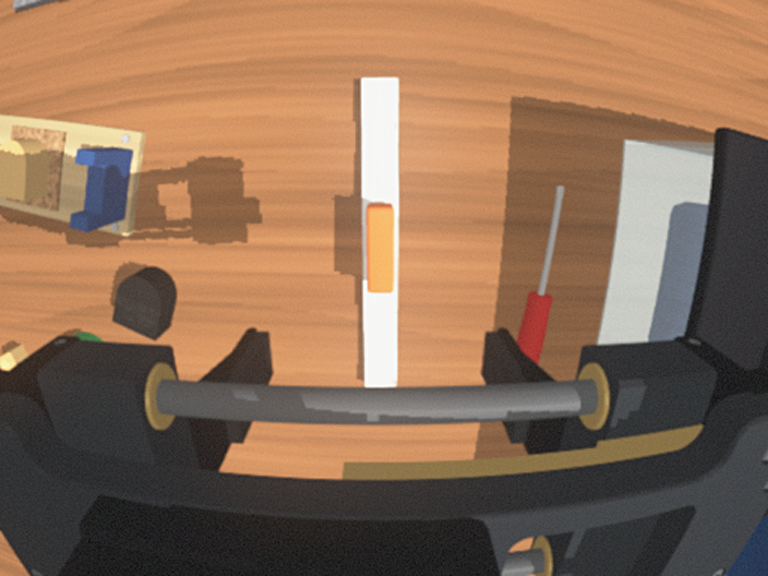

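Directly over the bar: its ends are at (379.5,78) and (380.5,386), and the grip top spans (368-393, 205-292).

Run:
```python
from h import *
s,c=pickle.load(open('w4.pkl','rb'))
b=wplane(s,c,np.array([(379.5,78),(380.5,386)])/1.5,.01); print(b,b.mean(0),np.linalg.norm(b[0]-b[1]),np.degrees(np.arctan2(*(b[0]-b[1])[1::-1])))
k=wplane(s,c,np.array([(380.5,205),(380.5,292)])/1.5,.044); print(k,k.mean(0))
R=np.array(s['ee_rot']); print((np.r_[(b.mean(0)+k.mean(0))[:2]/2,.039]-s['tcp_pos'])@R*1e3)
```

```text
[[ 0.66217325 -0.31032768  0.01      ]
 [ 0.38211919 -0.31833615  0.01      ]] [ 0.52214622 -0.31433192  0.01      ] 0.2801685367763212 1.6379926321739364
[[ 0.55878019 -0.31337608  0.044     ]
 [ 0.48872857 -0.31518412  0.044     ]] [ 0.52375438 -0.3142801   0.044     ]
[  1.88371806   2.31007446 207.08345041]
```

Emit:
move_arm([
  {"grip": 1,"xyz": [2,2,45],"angular": [0,0,0]},
  {"grip": 1,"xyz": [2,2,90],"angular": [0,0,0]},
  {"grip": 1,"xyz": [2,2,135],"angular": [0,0,0]},
  {"grip": 1,"xyz": [2,2,170],"angular": [0,0,0]},
  {"grip": 1,"xyz": [2,2,192],"angular": [0,0,0]},
  {"grip": 1,"xyz": [2,2,203],"angular": [0,0,0]},
  {"grip": 1,"xyz": [2,2,207],"angular": [0,0,0]},
  {"grip": 1,"xyz": [2,2,207],"angular": [0,0,0]},
  {"grip": 1,"xyz": [2,2,207],"angular": [0,0,0]},
])

```text
time_s: 8.8
tcp_pos: [0.524, -0.3153, 0.0409]
ee_rot: [[1.0, 0.024, 0.003], [0.024, -1.0, -0.001], [0.003, 0.001, -1.0]]
wrist_force: [-0.2, 0.0, 0.8]
gripper_width: 1.001
gripper_force: 0.0
```

Emit:
move_arm([
  {"grip": 0,"xyz": [0,0,0],"angular": [0,0,0]},
  {"grip": 0,"xyz": [0,0,0],"angular": [0,0,0]},
  {"grip": 0,"xyz": [0,0,0],"angular": [0,0,0]},
  {"grip": 0,"xyz": [0,0,0],"angular": [0,0,0]},
  {"grip": 0,"xyz": [0,0,0],"angular": [0,0,0]},
  {"grip": 0,"xyz": [0,0,0],"angular": [0,0,0]},
  {"grip": 0,"xyz": [0,0,0],"angular": [0,0,0]},
  {"grip": 0,"xyz": [0,0,0],"angular": [0,0,0]},
  {"grip": 0,"xyz": [0,0,0],"angular": [0,0,0]},
  {"grip": 0,"xyz": [0,0,0],"angular": [0,0,0]},
])

```text
time_s: 9.8
tcp_pos: [0.5228, -0.315, 0.0393]
ee_rot: [[1.0, 0.023, -0.0], [0.023, -1.0, 0.0], [-0.0, -0.0, -1.0]]
wrist_force: [-0.1, 0.4, -0.1]
gripper_width: 0.249
gripper_force: 30.0
```

Emit:
move_arm([
  {"grip": 0,"xyz": [0,0,-30],"angular": [0,0,0]},
  {"grip": 0,"xyz": [0,0,-70],"angular": [0,0,0]},
  {"grip": 0,"xyz": [0,0,-110],"angular": [0,0,0]},
  {"grip": 0,"xyz": [0,0,-150],"angular": [0,0,0]},
  {"grip": 0,"xyz": [0,0,-150],"angular": [0,0,0]},
  {"grip": 0,"xyz": [0,0,-150],"angular": [0,0,0]},
  {"grip": 0,"xyz": [0,0,-150],"angular": [0,0,0]},
])

```text
time_s: 10.5
tcp_pos: [0.5215, -0.3144, 0.1872]
ee_rot: [[1.0, 0.023, -0.004], [0.023, -1.0, 0.002], [-0.004, -0.002, -1.0]]
wrist_force: [-0.1, 0.9, -3.0]
gripper_width: 0.252
gripper_force: 30.0
```

Emit:
move_arm([
  {"grip": 0,"xyz": [9,-35,0],"angular": [0,0,-0.13]},
  {"grip": 0,"xyz": [18,-70,0],"angular": [0,0,-0.26]},
  {"grip": 0,"xyz": [27,-106,0],"angular": [0,0,-0.4]},
  {"grip": 0,"xyz": [36,-142,0],"angular": [0,0,-0.53]},
  {"grip": 0,"xyz": [45,-178,0],"angular": [0,0,-0.67]},
  {"grip": 0,"xyz": [54,-214,0],"angular": [0,0,-0.8]},
  {"grip": 0,"xyz": [63,-250,0],"angular": [0,0,-0.94]},
  {"grip": 0,"xyz": [72,-286,0],"angular": [0,0,-1.07]},
  {"grip": 0,"xyz": [80,-320,0],"angular": [0,0,-1.2]},
  {"grip": 0,"xyz": [88,-354,0],"angular": [0,0,-1.335]},
])

```text
time_s: 11.5
tcp_pos: [0.6016, 0.0421, 0.1868]
ee_rot: [[0.206, 0.979, -0.005], [0.979, -0.206, -0.001], [-0.002, -0.004, -1.0]]
wrist_force: [0.3, -0.0, -3.0]
gripper_width: 0.248
gripper_force: 30.0
```

Emit:
move_arm([
  {"grip": 0,"xyz": [0,0,0],"angular": [0,0,0]},
  {"grip": 0,"xyz": [0,0,0],"angular": [0,0,0]},
  {"grip": 0,"xyz": [0,0,0],"angular": [0,0,0]},
  {"grip": 0,"xyz": [0,0,0],"angular": [0,0,0]},
])

```text
time_s: 11.9
tcp_pos: [0.6021, 0.0397, 0.1887]
ee_rot: [[0.213, 0.977, -0.001], [0.977, -0.213, -0.0], [-0.001, -0.001, -1.0]]
wrist_force: [-0.3, -0.4, -2.2]
gripper_width: 0.246
gripper_force: 30.0
```

Run:
```python
from station import r
import cv2,pickle,numpy as np
s=r.sense(); c=r.capture('wrist'); t=r.capture('top'); pickle.dump((s,c,t),open('w5.pkl','wb'))
R=np.array(s['ee_rot']);print(s['time_s'],s['tcp_pos'],np.degrees(np.arctan2(R[1,0],R[0,0])),s['joints'],s['moment'],s['gripper_width'])
print((np.r_[.6023,.0408,0]-s['tcp_pos'])@R*1e3)
cv2.imwrite('pics/w5.png',cv2.resize(c['img'][:,:,::-1],None,fx=1.5,fy=1.5,interpolation=cv2.INTER_CUBIC))
```

```text
11.9 [0.6021328  0.03971697 0.18867573] 77.7148128901103 [ 1.91288958e+01  2.26523125e+01 -7.48595049e+00 -1.97232025e-03
 -5.99514951e+01  1.48586875e+02] [-0.13572347 -0.13809804 -0.01000721] 0.24640447155027326
[1.24306739e+00 1.88102019e-01 1.88674728e+02]
```

View pics/w5.png

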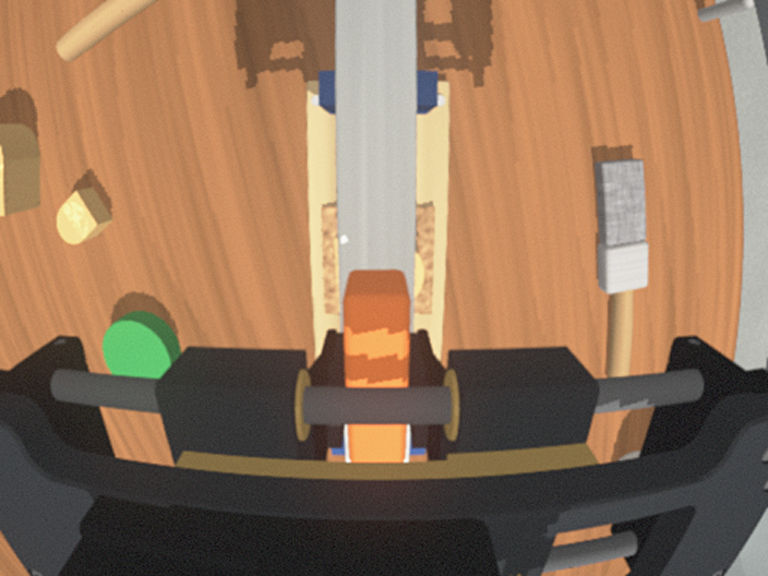

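The bar sits centrally over the far upright: the cheeks span 318-438 and the bar 337-416. Lowering it gently.

Emit:
move_arm([
  {"grip": 0,"xyz": [1,0,20],"angular": [0,0,0]},
  {"grip": 0,"xyz": [1,0,40],"angular": [0,0,0]},
  {"grip": 0,"xyz": [1,0,55],"angular": [0,0,0]},
  {"grip": 0,"xyz": [1,0,66],"angular": [0,0,0]},
  {"grip": 0,"xyz": [1,0,74],"angular": [0,0,0]},
  {"grip": 0,"xyz": [1,0,80],"angular": [0,0,0]},
  {"grip": 0,"xyz": [1,0,85],"angular": [0,0,0]},
  {"grip": 0,"xyz": [1,0,88],"angular": [0,0,0]},
  {"grip": 0,"xyz": [1,0,90],"angular": [0,0,0]},
  {"grip": 0,"xyz": [1,0,90],"angular": [0,0,0]},
])

```text
time_s: 13.0
tcp_pos: [0.6029, 0.0419, 0.0994]
ee_rot: [[0.211, 0.978, 0.0], [0.978, -0.211, 0.0], [0.0, 0.0, -1.0]]
wrist_force: [-0.6, -0.5, -2.3]
gripper_width: 0.25
gripper_force: 30.0
```

Emit:
move_arm([
  {"grip": 0,"xyz": [0,0,1.5],"angular": [0,0,0]},
  {"grip": 0,"xyz": [0,0,3],"angular": [0,0,0]},
  {"grip": 0,"xyz": [0,0,4],"angular": [0,0,0]},
  {"grip": 0,"xyz": [0,0,4.5],"angular": [0,0,0]},
  {"grip": 0,"xyz": [0,0,4.5],"angular": [0,0,0]},
])

```text
time_s: 13.5
tcp_pos: [0.6028, 0.0418, 0.0948]
ee_rot: [[0.211, 0.977, -0.0], [0.977, -0.211, -0.0], [-0.0, -0.0, -1.0]]
wrist_force: [0.5, -1.0, -2.9]
gripper_width: 0.25
gripper_force: 30.0
```

Still hanging (wrist force -2.9 N), so it needs about another millimetre.

Emit:
move_arm([
  {"grip": 0,"xyz": [0,0,0.5],"angular": [0,0,0]},
  {"grip": 0,"xyz": [0,0,1],"angular": [0,0,0]},
  {"grip": 0,"xyz": [0,0,1],"angular": [0,0,0]},
  {"grip": 0,"xyz": [0,0,1],"angular": [0,0,0]},
])

```text
time_s: 13.9
tcp_pos: [0.6029, 0.0419, 0.0943]
ee_rot: [[0.211, 0.978, 0.0], [0.978, -0.211, -0.0], [0.0, 0.0, -1.0]]
wrist_force: [-0.8, 0.2, 1.0]
gripper_width: 0.254
gripper_force: 30.0
```

In contact. Release and retreat upward.

Emit:
move_arm([
  {"grip": 1,"xyz": [0,0,0],"angular": [0,0,0]},
  {"grip": 1,"xyz": [0,0,0],"angular": [0,0,0]},
  {"grip": 1,"xyz": [0,0,0],"angular": [0,0,0]},
  {"grip": 1,"xyz": [0,0,0],"angular": [0,0,0]},
  {"grip": 1,"xyz": [0,0,0],"angular": [0,0,0]},
  {"grip": 1,"xyz": [0,0,0],"angular": [0,0,0]},
  {"grip": 1,"xyz": [0,0,-30],"angular": [0,0,0]},
  {"grip": 1,"xyz": [0,0,-70],"angular": [0,0,0]},
  {"grip": 1,"xyz": [0,0,-110],"angular": [0,0,0]},
  {"grip": 1,"xyz": [0,0,-150],"angular": [0,0,0]},
])

```text
time_s: 14.9
tcp_pos: [0.6026, 0.0417, 0.2454]
ee_rot: [[0.211, 0.977, -0.0], [0.977, -0.211, -0.0], [-0.0, -0.0, -1.0]]
wrist_force: [0.0, 1.0, -0.2]
gripper_width: 0.986
gripper_force: 0.0
```

Emit:
move_arm([
  {"grip": 1,"xyz": [0,0,0],"angular": [0,0,0]},
  {"grip": 1,"xyz": [0,0,0],"angular": [0,0,0]},
  {"grip": 1,"xyz": [0,0,0],"angular": [0,0,0]},
])

```text
time_s: 15.2
tcp_pos: [0.602, 0.0417, 0.2426]
ee_rot: [[0.211, 0.977, -0.002], [0.977, -0.211, -0.0], [-0.001, -0.002, -1.0]]
wrist_force: [0.1, -0.6, 0.8]
gripper_width: 1.002
gripper_force: 0.0
```

Run:
```python
from station import r
import cv2
s=r.sense(); print(s['time_s'],s['tcp_pos'],s['gripper_width'])
c=r.capture('side'); cv2.imwrite('pics/s2.png',cv2.resize(c['img'][150:290,120:340,::-1],None,fx=3.6,fy=3.6,interpolation=cv2.INTER_CUBIC))
```

```text
15.2 [0.60204761 0.04170147 0.2425685 ] 1.0017539987889668
```

View pics/s2.png

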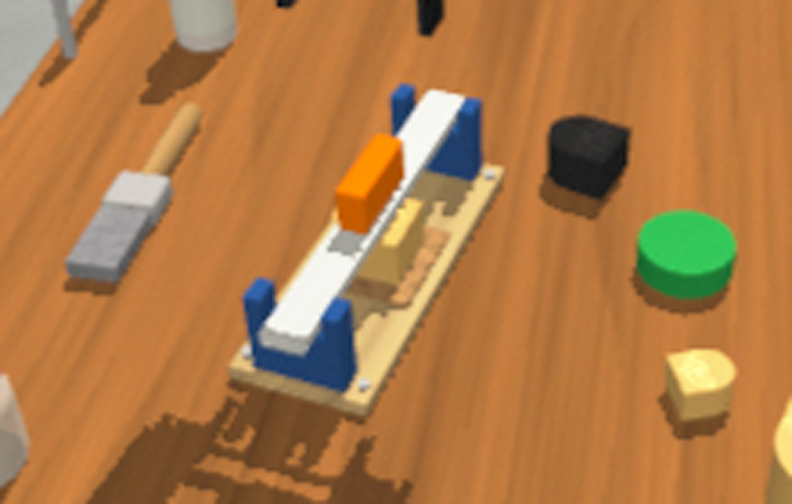

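The bar lies in both notches, (435,105) and (290,335), level over the heel at (395,245), and the gripper is clear. Handing in.

```bash
python3 -c "
from station import r
print(r.finish_job())"
```

```text
the job is handed in; nothing more can be done
None
```

I handed the job in at about 15 s: the tan heel stands square on the middle of the cork pad, within about 1 mm, and the bar lies level in both notches over it, both released. No verdict came back.

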